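# Finish the landing crib and hold the test chamber guard open

## Robot

A 6-joint arm with a two-finger parallel gripper is mounted at the origin on the work surface. World frame = base frame: x ahead of the robot, y to its left, z up, the work surface at z = 0. Lengths are in m, angles in rad, forces in N, time in s.
With the tool pointing down it reaches from about 0.225 to 0.875 m from the base axis. Payload 3.4 kg.
Tool frame: the origin (TCP) lies between the finger pads; the fingertips stand 11 mm ahead of it and the grasp point (between the pads) lies 8 mm behind it; z points along the fingers, y is the line along which they close (so a half turn about z gives the same grasp; the last joint's range is limited). The gripper opens to 85 mm and grips with 20 to 120 N. Pads are 22 mm wide; open, the fingers measure 114 mm over their backs; the gripper's body (76 mm by 85 mm) begins 54 mm behind the grasp point. The pads swing forward as they close: fully open they stand 13 mm farther back than shut.
Start: joints at [-1.257, 0.276, 1.505, -0, 1.361, -0.121], TCP at [0.242, -0.522, 0.242] pointing down, gripper open.
Joint ranges: [-2.89, 2.89], [-0.75, 2.08], [0.22, 2.7], [-1.18, 4.32], [0.11, 2.71], [-2.7, 2.7]. Speed limits (rad/s): [2.57, 2.57, 3.14, 3.14, 3.14, 3.14].

## Interface

Orientations are given as a unit quaternion [w, x, y, z].
In Python, from rig import sensors, eyes, manip gives the robot as it stands.
- The arm moves only by the tool drive_tool, never from a script. Its argument "deltas" is a list of rows, each an object with "linear": the shift along the world's x, y, z in mm, a list of three; "twist": the turn about the world's z in degrees; "claw": the opening, from 0 (shut) to 1 (fully open). In form: [{"linear": [tx, ty, tz], "twist": twist, "claw": claw}, ...]. A call has 1 to 12 rows; each row is the pose to reach, as a shift and turn from the pose commanded when the call began; what a row does not reach only later rows make up. A row lasts 1/12 s, in which the tool goes at most 41.7 mm and 7.16 degrees, less where a joint would pass 70% of its speed; a pose out of reach is approached as far as the arm can. A call with a gripper value outside its range is refused whole. The fingers move at their own pace and stop on an object; "squeeze" is the grip in N (left out, the last holds). Time passes only in rows, so rows that repeat a pose let the fingers close. It gives the time, the measured TCP pose, the force, the opening and the grip force at its end, in the units of the state.
- sensors.get_state(): the state, without advancing time (a new reading comes with each control period).
- eyes.get_image(name): name is "scene" or "top"; returns the picture (480x640x3 uint8, red, green, blue); there is no depth.
- eyes.camera_model(name): a dict with "intrinsics" (3x3 intrinsics, pixels), "R" (3x3) and "t" (3): a world point X has camera coordinates R X + t. Camera axes: x right, y down, z forward; pixel columns grow to the right and rows downward; lengths in m; the calibration is good to about 2 mm. A picture is of the moment at which its call begins. camera_model takes no time and is no camera call.
- manip.sign_off(): hands the job in; it is judged then, once.
The state is a dict: "clock": time; "qpos": joint angles; "qd": joint speeds; "effort": joint torques, N m; "position": TCP position; "ee_rot": TCP orientation; "contact_force": force on the tool from outside, world axes, zero at the start; "moment": the same for the moment, N m; "width": finger opening in m; "gripper_force": force on a finger pad.
Only numpy, scipy, OpenCV 4.12 (cv2) and the standard library are available. Lean on these libraries where they do the work, as an engineer would, in place of code of your own. Each camera call takes 0.05 s, during which the arm holds its last target. There are 200 camera calls.

## Task

A pump is about to be slid sideways into the test chamber over a landing crib of crossed bars, so finish the crib: lay one of the three loose bars on the bolted-down runners, parallel to the bar already lying across them and as far from the middle on the other side, then the other two across that pair, each straight above a runner. Then take the guard by its handle bar, lift it open to 45 degrees and finish while holding it there, because it falls shut when let go; leave the beaker and the injector where they are.

Things in the scene. Friction and masses are not known exactly. Their poses are not given: they have to be found in the camera images.
- crib: foot of the crib: two dark square runners, each 150 x 24 x 24 mm, bolted to the bench, running along this body's x axis at y = +50 and -50 mm. Origin on the bench midway between them, z up. The finished crib has three crossed layers and is 72 mm high, level with the sill of the chamber
- slot_low (a point): marks where the middle (half-way up) of the missing lower-layer bar belongs, which runs along crib y: 50 mm from the crib's middle towards +x, 36 mm above the bench. Fixed on the crib; axes as crib
- slot_laid (a point): marks where the middle (half-way up) of the bar already laid across the runners belongs (along crib y): 50 mm from the crib's middle towards -x, 36 mm above the bench. Fixed on the crib; axes as crib
- slot_top_left (a point): marks where the middle (half-way up) of one top bar belongs, which runs along crib x: 50 mm from the crib's middle towards +y, 60 mm above the bench. Fixed on the crib; axes as crib
- slot_top_right (a point): marks where the middle (half-way up) of the other top bar belongs, which runs along crib x: 50 mm from the crib's middle towards -y, 60 mm above the bench. Fixed on the crib; axes as crib
- bar_a_mid (a point): middle of a loose dark square metal bar, 150 x 24 x 24 mm, about 0.24 kg, lying on the flat brown fibreboard sheet (270 x 190 x 3 mm). Its x axis runs along the bar, z is up at the start; the point is half-way up (12 mm above its underside). The three loose bars are identical and interchangeable.
- bar_b_mid (a point): middle of a loose dark square metal bar, 150 x 24 x 24 mm, about 0.24 kg, lying on the flat brown fibreboard sheet (270 x 190 x 3 mm). Its x axis runs along the bar, z is up at the start; the point is half-way up (12 mm above its underside). The three loose bars are identical and interchangeable.
- bar_c_mid (a point): middle of a loose dark square metal bar, 150 x 24 x 24 mm, about 0.24 kg, lying on the flat brown fibreboard sheet (270 x 190 x 3 mm). Its x axis runs along the bar, z is up at the start; the point is half-way up (12 mm above its underside). The three loose bars are identical and interchangeable.
- bar_laid_mid (a point): middle of the fourth such bar (150 x 24 x 24 mm, x along the bar), already lying loose across the two runners; it stays there
- guard (a joint): opening angle of the chamber's guard in rad: 0 shut (level), grows as its front edge rises, 0.785 = 45 degrees, stop at 1.4. The guard (0.6 kg, dark frame with clear window, 195 mm deep, 240 mm wide) is hinged along the far rim of the low dark steel chamber (200 x 240 x 100 mm) and is pulled shut by its weight and a weak spring; lifting at the handle takes about 4 N
- guard_grip (a point): middle of the guard's handle: round steel bar, 14 mm thick, 120 mm long (along y, parallel to the hinge), on two arms 55 mm out from the guard's front edge; free space around and below. x points over the guard to the hinge line, 250 mm away along x and 5 mm lower along z (100 mm above the bench); z is up when shut. Turns with the guard; the bar can turn between the fingers
- beaker: bystander: open steel beaker, 68 mm across, 80 mm high; origin under its centre
- injector: bystander: upright brass injector body, 32 mm across, 85 mm high; origin under its centre
There are look-alikes about, which are no part of the job. What is shaped like the part that bears bar_b_mid but blue or purple is not meant.

How it is judged:
By the outcome, as a careful person would: the job done as asked, in the order asked, and still so for the second after the job is handed in, while the arm keeps its last pose, push and grip.
It also fails if it takes over 72 s, if anything falls off the work surface, if the arm or the gripper's body presses on something with over 40 N, if the wrist force passes 120 N, or if a joint passes its speed limit or range.

## Working session

There is one attempt and no reset: what is moved stays moved. The work goes in short steps, Python scripts to look and compute and a tool call to move; the robot and the scene stay as the last step left them, time stands still between calls to the robot, and variables do not carry over. Pictures are saved under pics/ and viewed, at most 11 in all, crops included, and the job is handed in when it is done.

Besides the shell and the picture viewer there is one more tool, called after "Request:" as name(argument=value, ...) on one line, values as JSON. drive_tool: Moves the arm, as the interface text tells. Its arguments: {"type":"object","properties":{"deltas":{"type":"array","items":{"type":"object","properties":{"linear":{"type":"array","items":{"type":"number"}},"twist":{"type":"number"},"claw":{"type":"number"}}}},"squeeze":{"type":"number"}},"required":["deltas"]}

```bash
mkdir -p pics; python3 - <<'E'
from rig import sensors, eyes
import cv2,numpy as np
for n in("scene","top"):
    im=eyes.get_image(n); cv2.imwrite(f"pics/{n}0.png",im[:,:,::-1])
    m=eyes.camera_model(n); R=np.array(m["R"]);print(n,m["intrinsics"],R.round(3).tolist(),(-R.T@np.array(m["t"])).round(3))
print(sensors.get_state())
E
```

```text
scene [[561.10991417   0.         321.93754107]
 [  0.         561.10991417 242.29943937]
 [  0.           0.           1.        ]] [[-0.372, 0.928, 0.016], [0.51, 0.219, -0.832], [-0.776, -0.302, -0.555]] [1.535 0.419 0.815]
top [[481.80212524   0.         315.50291521]
 [  0.         481.80212524 239.77425729]
 [  0.           0.           1.        ]] [[0.004, -1.0, 0.003], [-0.996, -0.004, -0.085], [0.085, -0.003, -0.996]] [0.433 0.017 1.204]
{'clock': 0.1, 'qpos': array([-1.25698051e+00,  2.76554979e-01,  1.50597473e+00, -4.38360085e-05,
        1.36071395e+00, -1.21011503e-01]), 'qd': array([-3.88183458e-05, -1.09182572e-03, -4.47108515e-03, -4.79832707e-04,
       -1.60640583e-03,  9.28042515e-04]), 'effort': array([ 8.55718863e-04, -4.17699945e+01, -2.46405977e+01, -3.45263279e-04,
        5.79659725e-03,  1.18764228e-05]), 'position': array([ 0.24205914, -0.52108127,  0.24152563]), 'ee_rot': array([-8.19609477e-04,  9.76457278e-01,  2.15709300e-01, -1.00790102e-04]), 'contact_force': array([ 0.18594132, -0.05383057, -0.43472562]), 'moment': array([-0.01554304, -0.01545089,  0.00123191]), 'gripper_force': 0.0, 'width': 0.08533130750662309}
```

View pics/scene0.png

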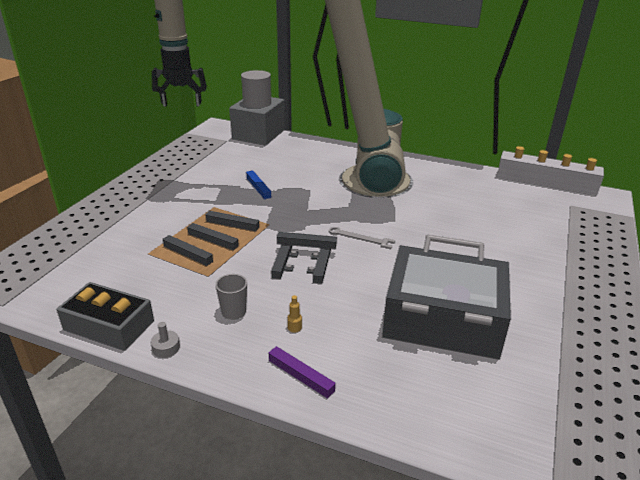

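View pics/top0.png

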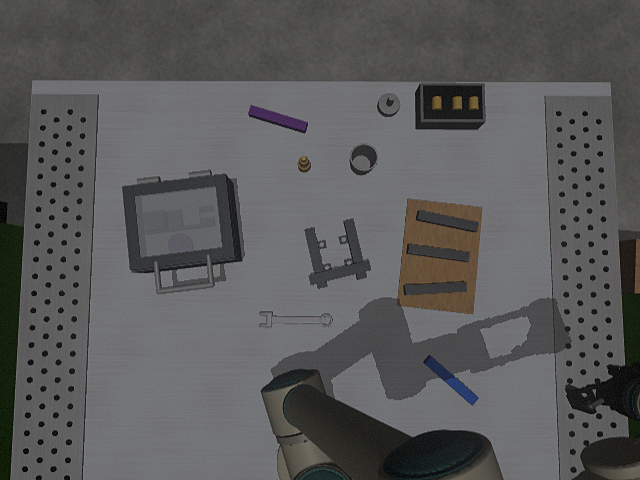

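The top view shows the three dark bars on the brown sheet at (447,221), (438,253) and (435,288). Blue (450,380) and purple (278,119) are look-alikes, and the loose dark ones on the board fit the description. The crib is at (335,250) with its laid bar on the near side, and the handle is at (185,288). I'll confirm in an enlarged crop.

```bash
python3 - <<'E'
import cv2,numpy as np
im=cv2.imread("pics/top0.png")
def crop(x0,y0,w,h,s):
    c=cv2.resize(im[y0:y0+h,x0:x0+w],None,fx=s,fy=s,interpolation=cv2.INTER_CUBIC)
    c=cv2.convertScaleAbs(c,alpha=1.8,beta=10)
    for k in range(0,w,10): cv2.line(c,(k*s,0),(k*s,6 if k%50 else 14),(0,0,255),1)
    for k in range(0,h,10): cv2.line(c,(0,k*s),(6 if k%50 else 14,k*s),(0,0,255),1)
    return c
a=crop(395,200,90,100,6); b=crop(300,210,75,85,7)
cv2.imwrite("pics/bars.png",a); 
M=np.zeros((600,800,3),np.uint8); M[:595,:525]=b; cv2.imwrite("pics/crib.png",M[:,:530])
c=crop(115,165,130,135,4);cv2.imwrite("pics/guard.png",c)
E
```

```text
(no output)
```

View pics/bars.png

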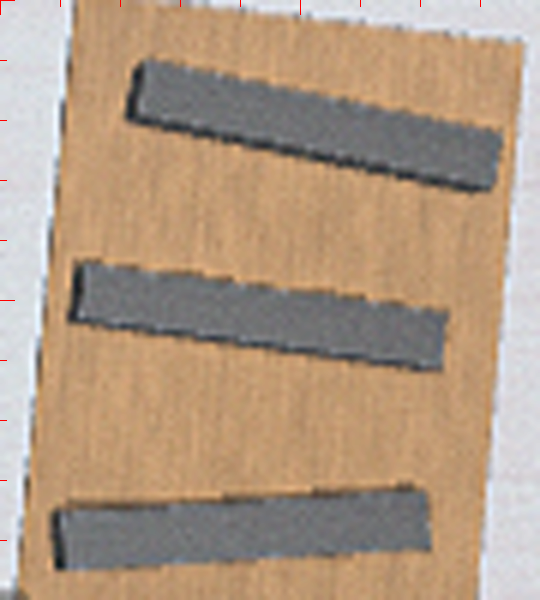

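View pics/crib.png

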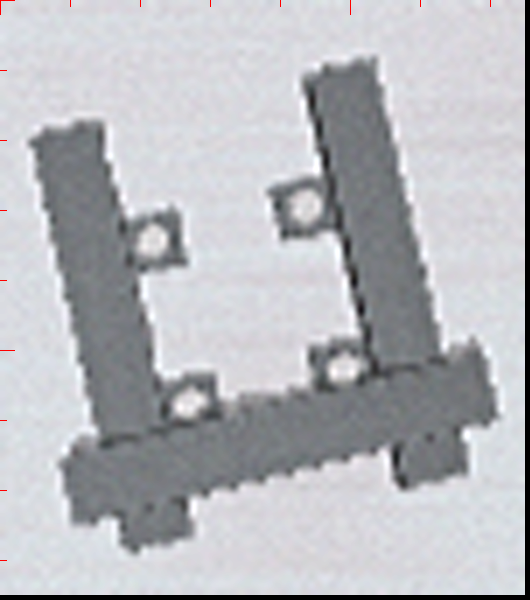

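View pics/guard.png

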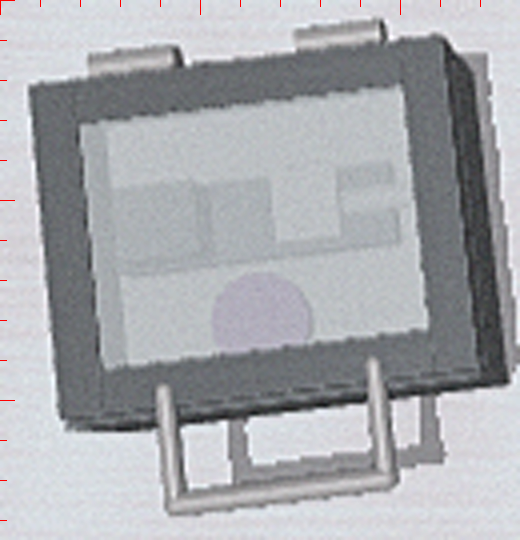

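```bash
cat > h.py <<'E'
import numpy as np
from rig import eyes
def ray(n,u,v,z):
    m=eyes.camera_model(n);K=np.array(m["intrinsics"]);R=np.array(m["R"]);t=np.array(m["t"])
    C=-R.T@t; d=R.T@np.linalg.solve(K,[u,v,1.]); return (C+d*(z-C[2])/d[2])[:2]
def proj(n,X):
    m=eyes.camera_model(n);p=np.array(m["intrinsics"])@(np.array(m["R"])@X+np.array(m["t"]));return p[:2]/p[2]
def crop(off,s,P,z): return np.array([ray("top",off[0]+(x+.5)/s-.5,off[1]+(y+.5)/s-.5,z) for x,y in P])
def rect(P,lab):  # corners L-far,R-far,R-near,L-near
    c=P.mean(0);d=(P[1]-P[0])+(P[2]-P[3]);w=(P[3]-P[0])+(P[2]-P[1])
    print(lab,"c",(c*1e3).round(1),"long-axis deg",np.degrees(np.arctan2(d[1],d[0])).round(1),"LxW",(np.linalg.norm(d)*500).round(1),(np.linalg.norm(w)*500).round(1));return c
E
python3 - <<'E'
from h import *
o=(395,200)
rect(crop(o,6,[(145,62),(503,130),(493,184),(138,116)],.027),"bar1")
rect(crop(o,6,[(86,263),(448,312),(442,368),(78,318)],.027),"bar2")
rect(crop(o,6,[(65,508),(428,490),(432,548),(66,569)],.027),"bar3")
o=(300,210)
rl=rect(crop(o,7,[(30,138),(122,550),(192,535),(102,122)],.024),"runL")
rr=rect(crop(o,7,[(305,75),(400,487),(467,470),(376,58)],.024),"runR")
print("mid",(rl+rr)/2,"normal L-R deg",np.degrees(np.arctan2(*(rl-rr)[::-1])),np.linalg.norm(rl-rr))
rect(crop(o,7,[(61,460),(474,342),(497,413),(78,522)],.048),"laid")
h=crop((115,165),4,[(165,505),(397,478)],.11);print("handle",h,h.mean(0),np.linalg.norm(h[0]-h[1]),np.degrees(np.arctan2(*(h[0]-h[1])[::-1])))
for n in ["beaker"]: print(crop((0,0),1,[(364,158)],.08), crop((0,0),1,[(304,163)],.085))
E
```

```text
bar1 c [ 583.6 -311.9] long-axis deg -100.7 LxW 148.5 22.7
bar2 c [ 504.5 -287.4] long-axis deg -97.6 LxW 149.2 22.9
bar3 c [ 417.7 -279.5] long-axis deg -86.7 LxW 148.4 24.0
runL c [490.4  13.9] long-axis deg -167.3 LxW 148.0 25.5
runR c [513.1 -82.7] long-axis deg -167.5 LxW 148.3 25.0
mid [ 0.50174529 -0.03438056] normal L-R deg 103.26008941180184 0.09921967571762366
laid c [455.5 -43.2] long-axis deg -74.6 LxW 147.8 23.7
handle [[0.40927692 0.37408654]
 [0.42493952 0.24358734]] [0.41710822 0.30883694] 0.1314357561992563 96.84394073881397
[[ 0.72468607 -0.10043894]] [[0.71069877 0.04203538]]
```

Request:
drive_tool(deltas=[{"linear": [176,242,-122],"twist": 68.4,"claw": 0.6},{"linear": [176,242,-122],"twist": 68.4,"claw": 0.6},{"linear": [176,242,-122],"twist": 68.4,"claw": 0.6},{"linear": [176,242,-122],"twist": 68.4,"claw": 0.6},{"linear": [176,242,-122],"twist": 68.4,"claw": 0.6},{"linear": [176,242,-122],"twist": 68.4,"claw": 0.6},{"linear": [176,242,-122],"twist": 68.4,"claw": 0.6},{"linear": [176,242,-122],"twist": 68.4,"claw": 0.6},{"linear": [176,242,-122],"twist": 68.4,"claw": 0.6},{"linear": [176,242,-122],"twist": 68.4,"claw": 0.6},{"linear": [176,242,-122],"twist": 68.4,"claw": 0.6},{"linear": [176,242,-122],"twist": 68.4,"claw": 0.6}], squeeze=60)

```text
clock: 1.1
position: [0.4182, -0.2793, 0.1201]
ee_rot: [-0.0, 0.687, 0.727, -0.0]
contact_force: [-0.3, -0.7, -0.2]
width: 0.0511
gripper_force: 0.0
```

Request:
drive_tool(deltas=[{"linear": [0,0,-40],"twist": 0,"claw": 0.6},{"linear": [0,0,-75],"twist": 0,"claw": 0.6},{"linear": [0,0,-95],"twist": 0,"claw": 0.6},{"linear": [0,0,-104],"twist": 0,"claw": 0.6},{"linear": [0,0,-104],"twist": 0,"claw": 0.6},{"linear": [0,0,-104],"twist": 0,"claw": 0.1},{"linear": [0,0,-104],"twist": 0,"claw": 0.1},{"linear": [0,0,-104],"twist": 0,"claw": 0.1},{"linear": [0,0,-104],"twist": 0,"claw": 0.1},{"linear": [0,0,-104],"twist": 0,"claw": 0.1},{"linear": [0,0,-104],"twist": 0,"claw": 0.1},{"linear": [0,0,-104],"twist": 0,"claw": 0.1}])

```text
clock: 2.1
position: [0.4191, -0.2806, 0.018]
ee_rot: [0.002, 0.686, 0.727, -0.0]
contact_force: [-1.0, -0.5, 6.5]
width: 0.0228
gripper_force: 60.8
```

Request:
drive_tool(deltas=[{"linear": [0,0,40],"twist": 0,"claw": 0.1},{"linear": [0,0,75],"twist": 0,"claw": 0.1},{"linear": [20,40,94],"twist": 2,"claw": 0.1},{"linear": [39,77,94],"twist": 4,"claw": 0.1},{"linear": [58,113,94],"twist": 6,"claw": 0.1},{"linear": [77,150,94],"twist": 8,"claw": 0.1},{"linear": [96,186,94],"twist": 9.7,"claw": 0.1},{"linear": [114,222,94],"twist": 9.7,"claw": 0.1},{"linear": [127,246,94],"twist": 9.7,"claw": 0.1},{"linear": [132.5,256.5,94],"twist": 9.7,"claw": 0.1},{"linear": [132.5,256.5,94],"twist": 9.7,"claw": 0.1},{"linear": [132.5,256.5,94],"twist": 9.7,"claw": 0.1}])

```text
clock: 3.1
position: [0.5502, -0.0228, 0.1101]
ee_rot: [-0.0, 0.622, 0.783, -0.001]
contact_force: [0.0, -0.4, -3.9]
width: 0.0225
gripper_force: 60.5
```

```bash
python3 - <<'E'
from rig import eyes
import cv2,numpy as np
a=eyes.get_image("top")[:,:,::-1];b=eyes.get_image("scene")[:,:,::-1]
c=cv2.resize(a[170:320,280:400],None,fx=4,fy=4,interpolation=cv2.INTER_CUBIC)
d=cv2.resize(b[150:300,240:360],None,fx=4,fy=4,interpolation=cv2.INTER_CUBIC)[:, 80:400]
cv2.imwrite("pics/low0.png",cv2.convertScaleAbs(np.hstack([c,d]),alpha=1.7,beta=10))
E
```

```text
(no output)
```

View pics/low0.png

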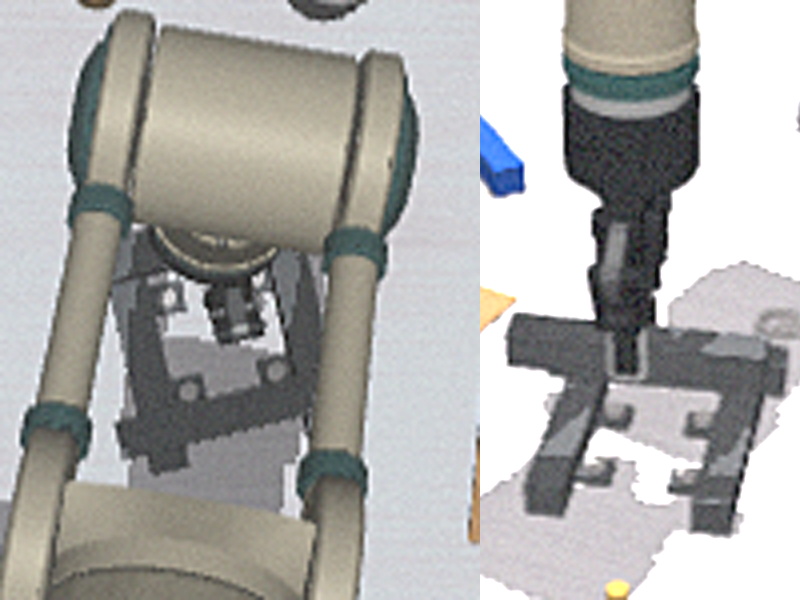

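The picture shows the held bar level at scene (320,235), parallel to the laid bar. I'll lower it to about z 39.

Request:
drive_tool(deltas=[{"linear": [0,0,-30],"twist": 0,"claw": 0.1},{"linear": [0,0,-52],"twist": 0,"claw": 0.1},{"linear": [0,0,-62],"twist": 0,"claw": 0.1},{"linear": [0,0,-67],"twist": 0,"claw": 0.1},{"linear": [0,0,-69],"twist": 0,"claw": 0.1},{"linear": [0,0,-70],"twist": 0,"claw": 0.1},{"linear": [0,0,-71],"twist": 0,"claw": 0.1},{"linear": [0,0,-71],"twist": 0,"claw": 0.1}])

```text
clock: 3.87
position: [0.5514, -0.0233, 0.0402]
ee_rot: [0.001, 0.622, 0.783, 0.0]
contact_force: [0.2, -0.0, -2.7]
width: 0.0228
gripper_force: 60.4
```

Request:
drive_tool(deltas=[{"linear": [0,0,-1],"twist": 0,"claw": 0.1},{"linear": [0,0,-2],"twist": 0,"claw": 0.1},{"linear": [0,0,-2],"twist": 0,"claw": 0.1}])

```text
clock: 4.12
position: [0.5515, -0.0231, 0.039]
ee_rot: [0.001, 0.622, 0.783, 0.0]
contact_force: [-1.8, 0.5, 5.1]
width: 0.0226
gripper_force: 61.6
```

Request:
drive_tool(deltas=[{"linear": [0,0,0.5],"twist": 0,"claw": 0.6},{"linear": [0,0,1],"twist": 0,"claw": 0.6},{"linear": [0,0,1],"twist": 0,"claw": 0.6},{"linear": [0,0,1],"twist": 0,"claw": 0.6},{"linear": [0,0,30],"twist": 0,"claw": 0.6},{"linear": [0,0,70],"twist": 0,"claw": 0.6},{"linear": [-7,-40,80],"twist": -7,"claw": 0.6},{"linear": [-14,-80,80],"twist": -14,"claw": 0.6},{"linear": [-21,-120,80],"twist": -20.6,"claw": 0.6},{"linear": [-28,-160,80],"twist": -20.6,"claw": 0.6},{"linear": [-35,-200,80],"twist": -20.6,"claw": 0.6},{"linear": [-42,-240,80],"twist": -20.6,"claw": 0.6}])

```text
clock: 5.12
position: [0.5081, -0.2648, 0.1175]
ee_rot: [0.0, 0.752, 0.659, 0.0]
contact_force: [0.1, 0.1, -0.4]
width: 0.051
gripper_force: 0.0
```

Request:
drive_tool(deltas=[{"linear": [-4,-24,0],"twist": 0,"claw": 0.6},{"linear": [-4,-24,0],"twist": 0,"claw": 0.6},{"linear": [-4,-24,0],"twist": 0,"claw": 0.6}])

```text
clock: 5.37
position: [0.5043, -0.2882, 0.117]
ee_rot: [-0.0, 0.753, 0.658, 0.0]
contact_force: [0.1, 0.1, 0.1]
width: 0.0515
gripper_force: 0.0
```

```bash
python3 - <<'E'
from rig import eyes
import cv2,numpy as np
a=eyes.get_image("top")[:,:,::-1];b=eyes.get_image("scene")[:,:,::-1]
c=cv2.resize(a[205:295,300:375],None,fx=6,fy=6,interpolation=cv2.INTER_CUBIC)
d=cv2.resize(b[205:295,255:355],None,fx=3.5,fy=6,interpolation=cv2.INTER_CUBIC)
cv2.imwrite("pics/low1.png",cv2.convertScaleAbs(np.hstack([c,d]),alpha=1.8,beta=10))
E
```

```text
(no output)
```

View pics/low1.png

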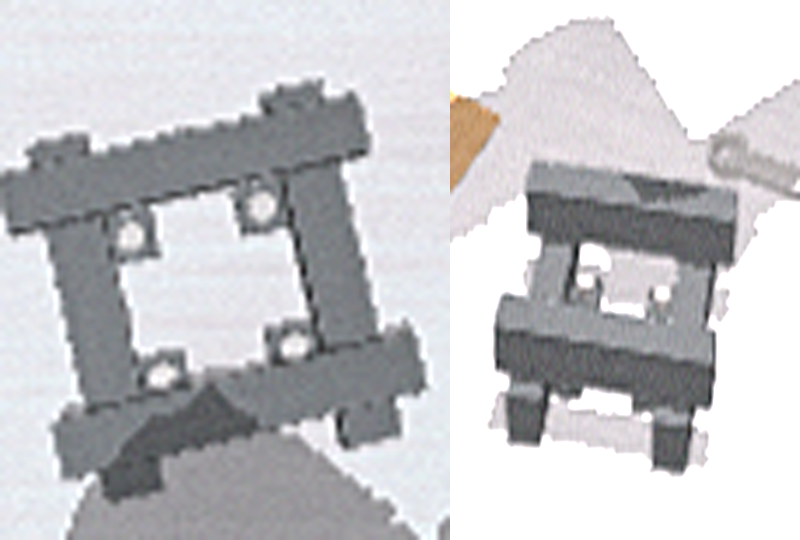

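The low bar lies flat and parallel to the laid bar: corners at crop (0,180), (360,95), (371,152), (8,232) against laid (53,410), (410,323), (428,388), (65,478). Now bar 2.

Request:
drive_tool(deltas=[{"linear": [0,0,-40],"twist": 0,"claw": 0.6},{"linear": [0,0,-75],"twist": 0,"claw": 0.6},{"linear": [0,0,-92],"twist": 0,"claw": 0.6},{"linear": [0,0,-99],"twist": 0,"claw": 0.6},{"linear": [0,0,-99],"twist": 0,"claw": 0.6},{"linear": [0,0,-99],"twist": 0,"claw": 0.1},{"linear": [0,0,-99],"twist": 0,"claw": 0.1},{"linear": [0,0,-99],"twist": 0,"claw": 0.1},{"linear": [0,0,-99],"twist": 0,"claw": 0.1},{"linear": [0,0,-99],"twist": 0,"claw": 0.1},{"linear": [0,0,-99],"twist": 0,"claw": 0.1},{"linear": [0,0,-99],"twist": 0,"claw": 0.1}])

```text
clock: 6.47
position: [0.5059, -0.2875, 0.0202]
ee_rot: [0.002, 0.752, 0.659, 0.001]
contact_force: [0.4, 1.5, 6.7]
width: 0.0226
gripper_force: 61.4
```

```bash
python3 - <<'E'
from h import *
o=(300,205)
a=rect(crop(o,6,[(1,180),(360,95),(371,152),(8,232)],.048),"low")
b=rect(crop(o,6,[(53,410),(410,323),(428,388),(65,478)],.048),"laid")
print((a+b)/2,np.linalg.norm(a-b))
E
```

```text
low c [550.7 -22. ] long-axis deg -76.8 LxW 149.1 22.3
laid c [456.5 -43.6] long-axis deg -76.0 LxW 148.2 27.1
[ 0.50359935 -0.03280087] 0.096687472469065
```

Request:
drive_tool(deltas=[{"linear": [0,0,40],"twist": 0,"claw": 0.1},{"linear": [0,0,80],"twist": 0,"claw": 0.1},{"linear": [-2,30,105],"twist": -7,"claw": 0.1},{"linear": [-4,65,110],"twist": -14,"claw": 0.1},{"linear": [-6,100,110],"twist": -21,"claw": 0.1},{"linear": [-8,135,110],"twist": -28,"claw": 0.1},{"linear": [-9,170,110],"twist": -35,"claw": 0.1},{"linear": [-10,200,110],"twist": -42,"claw": 0.1},{"linear": [-11,230,110],"twist": -49,"claw": 0.1},{"linear": [-12,260,110],"twist": -56,"claw": 0.1},{"linear": [-13,285,110],"twist": -63,"claw": 0.1},{"linear": [-14,301.8,110],"twist": -69.4,"claw": 0.1}])

```text
clock: 7.47
position: [0.49, 0.0171, 0.1286]
ee_rot: [-0.0, 0.994, 0.111, 0.0]
contact_force: [0.6, 0.4, -1.7]
width: 0.0225
gripper_force: 60.4
```

Request:
drive_tool(deltas=[{"linear": [0,0,0],"twist": 0,"claw": 0.1},{"linear": [0,0,0],"twist": 0,"claw": 0.1},{"linear": [0,0,0],"twist": 0,"claw": 0.1}])

```text
clock: 7.72
position: [0.4908, 0.0142, 0.1285]
ee_rot: [0.0, 0.993, 0.114, 0.0]
contact_force: [-0.5, -0.5, -1.5]
width: 0.0222
gripper_force: 60.4
```

Request:
drive_tool(deltas=[{"linear": [0,0,-30],"twist": 0,"claw": 0.1},{"linear": [0,0,-48],"twist": 0,"claw": 0.1},{"linear": [0,0,-56],"twist": 0,"claw": 0.1},{"linear": [0,0,-60],"twist": 0,"claw": 0.1},{"linear": [0,0,-62],"twist": 0,"claw": 0.1},{"linear": [0,0,-63],"twist": 0,"claw": 0.1},{"linear": [0,0,-64],"twist": 0,"claw": 0.1},{"linear": [0,0,-64],"twist": 0,"claw": 0.1}])

```text
clock: 8.38
position: [0.4916, 0.0144, 0.0653]
ee_rot: [0.0, 0.994, 0.113, 0.001]
contact_force: [-0.2, 0.4, 0.0]
width: 0.0227
gripper_force: 60.6
```

Request:
drive_tool(deltas=[{"linear": [0,0,-1],"twist": 0,"claw": 0.1},{"linear": [0,0,-1.5],"twist": 0,"claw": 0.1},{"linear": [0,0,-1.5],"twist": 0,"claw": 0.1}])

```text
clock: 8.63
position: [0.4916, 0.0144, 0.0652]
ee_rot: [0.001, 0.994, 0.114, 0.001]
contact_force: [-2.4, -1.6, 11.6]
width: 0.0231
gripper_force: 62.2
```

Request:
drive_tool(deltas=[{"linear": [0,0,1],"twist": 0,"claw": 0.6},{"linear": [0,0,1.5],"twist": 0,"claw": 0.6},{"linear": [0,0,1.5],"twist": 0,"claw": 0.6},{"linear": [0,0,1.5],"twist": 0,"claw": 0.6},{"linear": [0,0,35],"twist": 0,"claw": 0.6},{"linear": [0,0,60],"twist": 0,"claw": 0.6},{"linear": [10,-35,60],"twist": 7,"claw": 0.6},{"linear": [20,-70,60],"twist": 14,"claw": 0.6},{"linear": [30,-105,60],"twist": 21,"claw": 0.6},{"linear": [40,-140,60],"twist": 28,"claw": 0.6},{"linear": [50,-175,60],"twist": 35,"claw": 0.6},{"linear": [60,-210,60],"twist": 42,"claw": 0.6}])

```text
clock: 9.63
position: [0.5509, -0.1969, 0.1226]
ee_rot: [-0.0, 0.886, 0.465, 0.0]
contact_force: [0.6, 0.1, -0.3]
width: 0.0516
gripper_force: 0.0
```

Request:
drive_tool(deltas=[{"linear": [11,-39,0],"twist": 7,"claw": 0.6},{"linear": [22,-78,0],"twist": 14,"claw": 0.6},{"linear": [33,-116,0],"twist": 21,"claw": 0.6},{"linear": [33,-116,0],"twist": 24.3,"claw": 0.6},{"linear": [33,-116,0],"twist": 24.3,"claw": 0.6},{"linear": [33,-116,0],"twist": 24.3,"claw": 0.6}])

```text
clock: 10.13
position: [0.5831, -0.3109, 0.1219]
ee_rot: [-0.001, 0.771, 0.637, -0.0]
contact_force: [0.5, 0.1, -0.1]
width: 0.0512
gripper_force: 0.0
```

```bash
python3 - <<'E'
from rig import eyes
import cv2,numpy as np
a=eyes.get_image("top")[:,:,::-1];b=eyes.get_image("scene")[:,:,::-1]
c=cv2.resize(a[205:295,300:375],None,fx=6,fy=6,interpolation=cv2.INTER_CUBIC)
d=cv2.resize(b[205:295,255:355],None,fx=3.5,fy=6,interpolation=cv2.INTER_CUBIC)
cv2.imwrite("pics/top1.png",cv2.convertScaleAbs(np.hstack([c,d]),alpha=1.8,beta=10))
E
```

```text
(no output)
```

View pics/top1.png

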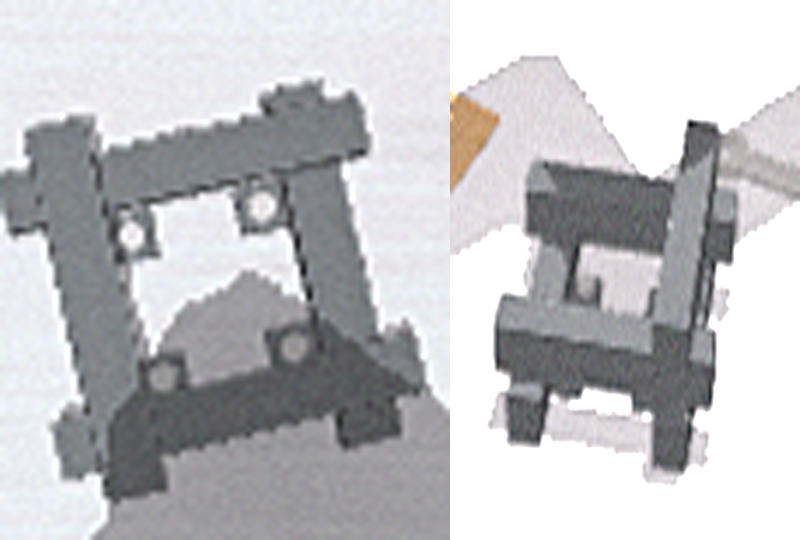

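The top-left bar is in place: its far end is at crop (25,128)-(93,115), running straight above the left runner. Now bar 1.

Request:
drive_tool(deltas=[{"linear": [0,0,-40],"twist": 0,"claw": 0.6},{"linear": [0,0,-78],"twist": 0,"claw": 0.6},{"linear": [0,0,-97],"twist": 0,"claw": 0.6},{"linear": [0,0,-103],"twist": 0,"claw": 0.6},{"linear": [0,0,-103],"twist": 0,"claw": 0.6},{"linear": [0,0,-103],"twist": 0,"claw": 0.1},{"linear": [0,0,-103],"twist": 0,"claw": 0.1},{"linear": [0,0,-103],"twist": 0,"claw": 0.1},{"linear": [0,0,-103],"twist": 0,"claw": 0.1},{"linear": [0,0,-103],"twist": 0,"claw": 0.1},{"linear": [0,0,-103],"twist": 0,"claw": 0.1},{"linear": [0,0,-103],"twist": 0,"claw": 0.1}])

```text
clock: 11.23
position: [0.5851, -0.3119, 0.0223]
ee_rot: [0.002, 0.77, 0.638, 0.001]
contact_force: [0.1, 1.7, 7.1]
width: 0.0225
gripper_force: 62.2
```

Request:
drive_tool(deltas=[{"linear": [0,0,40],"twist": 0,"claw": 0.1},{"linear": [0,0,80],"twist": 0,"claw": 0.1},{"linear": [-5,20,108],"twist": -7,"claw": 0.1},{"linear": [-12,45,113],"twist": -14,"claw": 0.1},{"linear": [-19,70,113],"twist": -21,"claw": 0.1},{"linear": [-27,95,113],"twist": -28,"claw": 0.1},{"linear": [-35,120,113],"twist": -35,"claw": 0.1},{"linear": [-43,145,113],"twist": -42,"claw": 0.1},{"linear": [-51,170,113],"twist": -49,"claw": 0.1},{"linear": [-59,195,113],"twist": -56,"claw": 0.1},{"linear": [-66,215,113],"twist": -63,"claw": 0.1},{"linear": [-70.5,228.6,113],"twist": -66.3,"claw": 0.1}])

```text
clock: 12.23
position: [0.5116, -0.0805, 0.133]
ee_rot: [-0.0, 0.994, 0.111, -0.0]
contact_force: [-0.3, -0.3, -2.0]
width: 0.0227
gripper_force: 61.0
```

Request:
drive_tool(deltas=[{"linear": [0,0,0],"twist": 0,"claw": 0.1},{"linear": [0,0,0],"twist": 0,"claw": 0.1},{"linear": [0,0,0],"twist": 0,"claw": 0.1}])

```text
clock: 12.48
position: [0.5138, -0.0834, 0.1332]
ee_rot: [0.001, 0.993, 0.114, 0.001]
contact_force: [-0.9, 0.3, -2.0]
width: 0.0224
gripper_force: 61.1
```

Request:
drive_tool(deltas=[{"linear": [0,0,-30],"twist": 0,"claw": 0.1},{"linear": [0,0,-48],"twist": 0,"claw": 0.1},{"linear": [0,0,-57],"twist": 0,"claw": 0.1},{"linear": [0,0,-62],"twist": 0,"claw": 0.1},{"linear": [0,0,-64],"twist": 0,"claw": 0.1},{"linear": [0,0,-65.5],"twist": 0,"claw": 0.1},{"linear": [0,0,-66.5],"twist": 0,"claw": 0.1},{"linear": [0,0,-66.5],"twist": 0,"claw": 0.1}])

```text
clock: 13.15
position: [0.5141, -0.0831, 0.0674]
ee_rot: [0.001, 0.994, 0.113, 0.001]
contact_force: [-0.2, -0.7, -0.7]
width: 0.0226
gripper_force: 61.2
```

Request:
drive_tool(deltas=[{"linear": [0,0,-0.7],"twist": 0,"claw": 0.1},{"linear": [0,0,-1.3],"twist": 0,"claw": 0.1},{"linear": [0,0,-1.3],"twist": 0,"claw": 0.1}])

```text
clock: 13.4
position: [0.5141, -0.0832, 0.0673]
ee_rot: [0.001, 0.994, 0.114, 0.001]
contact_force: [-1.2, -0.6, 8.3]
width: 0.0222
gripper_force: 62.6
```

Request:
drive_tool(deltas=[{"linear": [0,0,1],"twist": 0,"claw": 0.5},{"linear": [0,0,1.5],"twist": 0,"claw": 0.5},{"linear": [0,0,1.5],"twist": 0,"claw": 0.5},{"linear": [0,0,1.5],"twist": 0,"claw": 0.5},{"linear": [0,0,35],"twist": 0,"claw": 0.5},{"linear": [0,0,70],"twist": 0,"claw": 0.5},{"linear": [-8,30,95],"twist": 7,"claw": 0.5},{"linear": [-17,67,105],"twist": 14,"claw": 0.5},{"linear": [-26,104,105],"twist": 21,"claw": 0.5},{"linear": [-35,141,105],"twist": 28,"claw": 0.5},{"linear": [-44,178,105],"twist": 35,"claw": 0.5},{"linear": [-53,215,105],"twist": 42,"claw": 0.5}])

```text
clock: 14.4
position: [0.4595, 0.134, 0.1701]
ee_rot: [0.0, 0.886, 0.464, 0.0]
contact_force: [0.5, -0.4, 0.4]
width: 0.0431
gripper_force: 0.0
```

Request:
drive_tool(deltas=[{"linear": [-9,37,0],"twist": 7,"claw": 0.5},{"linear": [-18,74,0],"twist": 14,"claw": 0.5},{"linear": [-27,111,0],"twist": 21,"claw": 0.5},{"linear": [-36,148,0],"twist": 28,"claw": 0.5},{"linear": [-43,177,0],"twist": 35,"claw": 0.5},{"linear": [-43,177,0],"twist": 41.3,"claw": 0.5},{"linear": [-43,177,0],"twist": 41.3,"claw": 0.5},{"linear": [-43,177,0],"twist": 41.3,"claw": 0.5}])

```text
clock: 15.07
position: [0.4169, 0.3094, 0.1697]
ee_rot: [0.0, 0.668, 0.744, -0.0]
contact_force: [0.2, -0.1, -0.5]
width: 0.0422
gripper_force: 0.0
```

```bash
python3 - <<'E'
from rig import eyes
import cv2,numpy as np
a=eyes.get_image("top")[:,:,::-1];b=eyes.get_image("scene")[:,:,::-1]
c=cv2.resize(a[205:295,300:375],None,fx=5,fy=5,interpolation=cv2.INTER_CUBIC)
d=cv2.resize(b[150:270,380:520],None,fx=3,fy=3.75,interpolation=cv2.INTER_CUBIC)
cv2.imwrite("pics/top2.png",cv2.convertScaleAbs(np.hstack([c,d])[:, :800],alpha=1.8,beta=10))
from h import *
g=crop((115,165),4,[(30,88),(440,38),(478,382),(60,420)],.105)
rect(g,"guard"); d=(g[0]-g[3])+(g[1]-g[2]);print(np.degrees(np.arctan2(d[1],d[0])))
print(crop((115,165),4,[(165,505),(397,478)],.105).mean(0))
print([ray("scene",u,v,.105) for u,v in[(427,240),(481,247)]])
E
```

```text
guard c [565.9 330.8] long-axis deg -83.6 LxW 238.1 196.8
7.289107202906604
[0.4170369  0.31016906]
[array([0.4369035 , 0.25244441]), array([0.41671218, 0.37241315])]
```

View pics/top2.png

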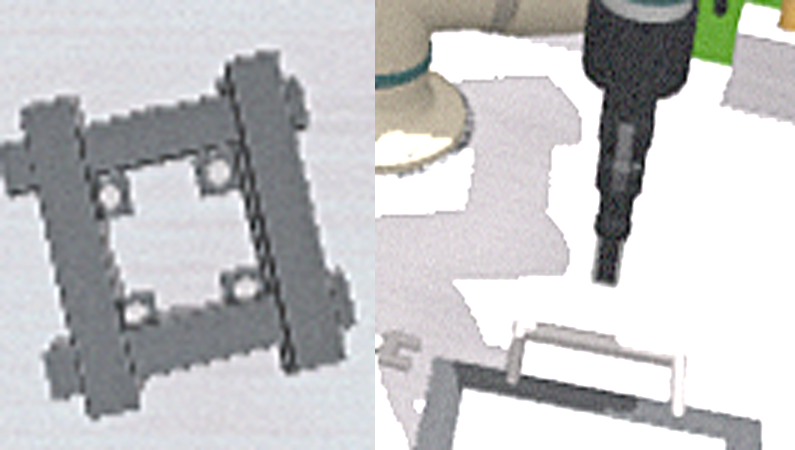

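The crib now has both top bars straight above the runners. The gripper hovers over the handle, which is at crop (520,325)-(680,355) in the scene view. Descending to grip it.

Request:
drive_tool(deltas=[{"linear": [-0.5,1,-30],"twist": 0.5,"claw": 0.5},{"linear": [-0.5,1,-52],"twist": 0.5,"claw": 0.5},{"linear": [-0.5,1,-61],"twist": 0.5,"claw": 0.5},{"linear": [-0.5,1,-61],"twist": 0.5,"claw": 0.5},{"linear": [-0.5,1,-61],"twist": 0.5,"claw": 0},{"linear": [-0.5,1,-61],"twist": 0.5,"claw": 0},{"linear": [-0.5,1,-61],"twist": 0.5,"claw": 0},{"linear": [-0.5,1,-61],"twist": 0.5,"claw": 0},{"linear": [-0.5,1,-61],"twist": 0.5,"claw": 0},{"linear": [-0.5,1,-61],"twist": 0.5,"claw": 0},{"linear": [-0.5,1,-61],"twist": 0.5,"claw": 0},{"linear": [-0.5,1,-61],"twist": 0.5,"claw": 0}], squeeze=50)

```text
clock: 16.17
position: [0.4171, 0.3105, 0.1095]
ee_rot: [0.0, 0.664, 0.748, 0.0]
contact_force: [-0.7, -1.0, 3.5]
width: 0.0114
gripper_force: 49.9
```

Request:
drive_tool(deltas=[{"linear": [0.3,0,8],"twist": 0,"claw": 0},{"linear": [0.9,0.1,16.4],"twist": 0,"claw": 0},{"linear": [1.7,0.2,24.5],"twist": 0,"claw": 0},{"linear": [2.8,0.3,32.6],"twist": 0,"claw": 0},{"linear": [4.2,0.5,40.7],"twist": 0,"claw": 0},{"linear": [5.8,0.7,48.7],"twist": 0,"claw": 0},{"linear": [7.7,0.9,56.7],"twist": 0,"claw": 0},{"linear": [9.7,1.2,64.5],"twist": 0,"claw": 0},{"linear": [12.2,1.5,72.4],"twist": 0,"claw": 0},{"linear": [14.8,1.8,80.1],"twist": 0,"claw": 0},{"linear": [17.7,2.1,87.8],"twist": 0,"claw": 0},{"linear": [20.8,2.5,95.3],"twist": 0,"claw": 0}])

```text
clock: 17.17
position: [0.436, 0.3129, 0.2048]
ee_rot: [-0.001, 0.664, 0.748, -0.001]
contact_force: [-4.6, 1.8, -2.6]
width: 0.0114
gripper_force: 48.7
```

Request:
drive_tool(deltas=[{"linear": [3.4,0.4,7.5],"twist": 0,"claw": 0},{"linear": [7,0.8,14.8],"twist": 0,"claw": 0},{"linear": [10.8,1.2,22],"twist": 0,"claw": 0},{"linear": [14.9,1.7,29],"twist": 0,"claw": 0},{"linear": [19.2,2.2,36],"twist": 0,"claw": 0},{"linear": [23.8,2.8,42.8],"twist": 0,"claw": 0},{"linear": [28.5,3.4,49.4],"twist": 0,"claw": 0},{"linear": [33.5,4,55.9],"twist": 0,"claw": 0},{"linear": [38.7,4.6,62.2],"twist": 0,"claw": 0},{"linear": [44.1,5.2,68.3],"twist": 0,"claw": 0},{"linear": [49.7,5.9,74.2],"twist": 0,"claw": 0},{"linear": [55.5,6.6,80],"twist": 0,"claw": 0}])

```text
clock: 18.17
position: [0.488, 0.3195, 0.2864]
ee_rot: [-0.004, 0.664, 0.748, -0.003]
contact_force: [-13.7, 0.1, 8.1]
width: 0.0109
gripper_force: 49.0
```

Request:
drive_tool(deltas=[{"linear": [0,0,0],"twist": 0,"claw": 0},{"linear": [0,0,0],"twist": 0,"claw": 0},{"linear": [0,0,0],"twist": 0,"claw": 0}])

```text
clock: 18.42
position: [0.4884, 0.3195, 0.2868]
ee_rot: [-0.003, 0.664, 0.748, -0.002]
contact_force: [-14.1, 0.2, 8.8]
width: 0.0106
gripper_force: 49.2
```

```bash
python3 - <<'E'
from rig import eyes
import cv2,numpy as np
a=eyes.get_image("top")[:,:,::-1];b=eyes.get_image("scene")[:,:,::-1]
d=cv2.resize(b[60:360,200:560],None,fx=2,fy=2,interpolation=cv2.INTER_CUBIC)
cv2.imwrite("pics/end.png",cv2.convertScaleAbs(d,alpha=1.6,beta=10))
E
```

```text
(no output)
```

View pics/end.png

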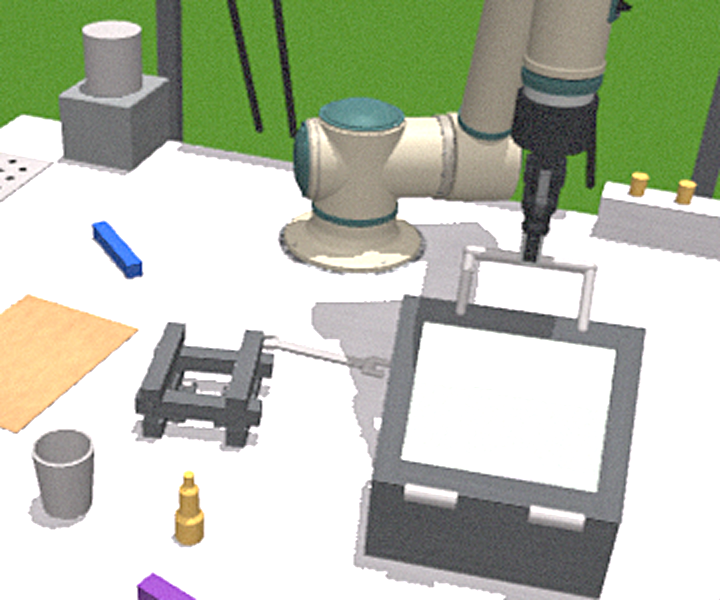

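The picture shows the crib intact, beaker and injector untouched, and the guard held open. The handle ends are at crop (468,252) and (594,268). I'll check the angle numerically.

```bash
python3 - <<'E'
from h import *
from rig import sensors
a=np.radians(6.8);e=np.array([np.cos(a),np.sin(a),0]);l=np.array([-np.sin(a),np.cos(a),0])
H=np.array([.4171,.3103,.1])+.25*e
def pt(th,r,h,y):
    t=np.radians(th);return H+y*l+e*(-r*np.cos(t)+h*np.sin(t))+np.array([0,0,1])*(r*np.sin(t)+h*np.cos(t))
for th in(0,40,42,44,46,48): print(th,"handle",[proj("scene",pt(th,.25,.005,y)).round(1).tolist() for y in(-.057,.057)],"front",[proj("scene",pt(th,.195,.01,y)).round(1).tolist() for y in(-.12,.12)])
f=lambda x,y:(200+x/2-.25,60+y/2-.25)
print("seen",f(468,252),f(594,268),f(407,298),f(644,328))
s=sensors.get_state();print(s["clock"],s["position"],s["contact_force"],s["moment"])
E
```

```text
0 handle [[428.8, 237.3], [479.0, 245.0]] front [[398.5, 243.9], [508.1, 261.2]]
40 handle [[435.0, 188.6], [491.4, 196.3]] front [[400.2, 207.9], [520.8, 225.4]]
42 handle [[435.1, 187.2], [491.9, 194.9]] front [[400.1, 207.0], [521.4, 224.5]]
44 handle [[435.2, 185.8], [492.4, 193.5]] front [[400.0, 206.1], [521.9, 223.7]]
46 handle [[435.3, 184.6], [492.9, 192.3]] front [[399.8, 205.4], [522.5, 223.1]]
48 handle [[435.4, 183.4], [493.4, 191.2]] front [[399.6, 204.7], [523.1, 222.5]]
seen (433.75, 185.75) (496.75, 193.75) (403.25, 208.75) (521.75, 223.75)
18.5167 [0.48829495 0.31949216 0.28669728] [-14.73533098   0.86570491   8.35637458] [0.08624816 2.60326891 0.04370242]
```

Request:
drive_tool(deltas=[{"linear": [-1,0,1],"twist": 0,"claw": 0},{"linear": [-2,0,2],"twist": 0,"claw": 0},{"linear": [-2.5,0,2.5],"twist": 0,"claw": 0},{"linear": [-2.5,0,2.5],"twist": 0,"claw": 0},{"linear": [-2.5,0,2.5],"twist": 0,"claw": 0},{"linear": [-2.5,0,2.5],"twist": 0,"claw": 0}])

```text
clock: 19.02
position: [0.4891, 0.3196, 0.2878]
ee_rot: [-0.001, 0.664, 0.748, -0.001]
contact_force: [-6.8, 1.6, 1.7]
width: 0.0107
gripper_force: 49.6
```

```bash
python3 - <<'E'
from h import *
from rig import sensors
import cv2
s=sensors.get_state();print(s["clock"],s["position"],s["contact_force"],s["moment"],s["width"])
b=eyes.get_image("scene")[:,:,::-1]; a=cv2.imread("pics/scene0.png")
c=[cv2.convertScaleAbs(cv2.resize(i[y:y+75,385:525],None,fx=5,fy=4,interpolation=cv2.INTER_CUBIC),alpha=1.4) for i,y in((a,225),(b,165))]
cv2.imwrite("pics/cmp.png",np.vstack(c))
E
```

```text
19.0167 [0.48910368 0.31961819 0.28777145] [-6.77362213  1.55355438  1.66017324] [0.18063291 1.35785911 0.05585459] 0.010732496596910538
```

View pics/cmp.png

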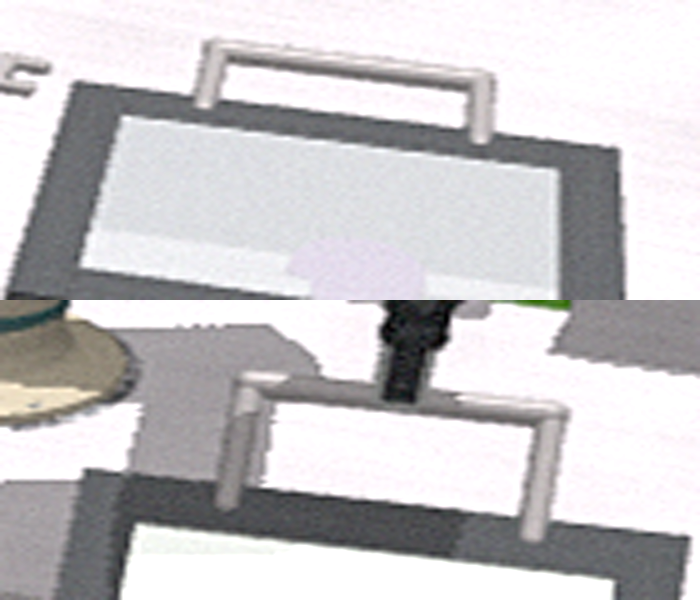

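Request:
drive_tool(deltas=[{"linear": [0.5,0,1],"twist": 0,"claw": 0},{"linear": [1,0,2],"twist": 0,"claw": 0},{"linear": [1,0,2],"twist": 0,"claw": 0},{"linear": [1,0,2],"twist": 0,"claw": 0},{"linear": [1,0,2],"twist": 0,"claw": 0},{"linear": [1,0,2],"twist": 0,"claw": 0}])

```text
clock: 19.57
position: [0.4906, 0.3198, 0.2894]
ee_rot: [-0.001, 0.664, 0.748, -0.0]
contact_force: [-5.1, 2.5, -0.5]
width: 0.0109
gripper_force: 49.6
```

```bash
python3 - <<'E'
from rig import manip
print(manip.sign_off())
E
```

```text
the job is handed in; nothing more can be done
None
```

The crib is finished with all three bars in place, the guard is held open by its handle at about 45 degrees (my estimate from the arm position and camera, within about 1 to 2 degrees), the beaker and injector were not touched, and the job was handed in at about 20 s; the hand-in returned no verdict.

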